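Pack the dropper bottles and snap the tub shut

TASK

Pack up the dropper bottles for storage: stand every dropper bottle upright in the white tub, then put the grey lid on the tub and press it down until both ends have snapped fully home, and throw all the foam packing offcuts into the grey waste box. The bottles are thin glass, so never squeeze one with more than 15 N, and leave the beaker and the clear sample bottle where they are.

Things in the scene. Friction and masses are not known exactly. Their poses are not given: they have to be found in the camera images.
- tub: white open storage tub, fixed, outside 98 (x) x 190 (y) x 118 mm high, walls 4 mm, floor 5 mm thick, 90 x 182 mm inside; origin: centre of its underside, y along its long side. A sprung catch 36 mm wide sticks out 5.5 mm at the middle of each short end, its edge 8.5 mm below the rim; it yields when the lid's bead is pushed past and springs back over the bead
- lid: grey loose lid, 112 (x) x 210 (y) mm, 0.13-0.21 kg, skirt down; origin: centre of its lower edge, y along its long side, z up. Top face 21 mm up; on it a grip bar 24 (x) x 80 (y) mm, top 51 mm up. Fits either way round; play 3 mm in x, 2.5 in y, lead-in 2 mm. Its origin lies 112 mm above the tub's when resting on the catches, 102 when snapped home; 8-12 N per end, on bar or pads
- lid_pad_a (a point): top of the raised thumb pad (44 x 30 mm) at the lid's +y end, 80 mm from its origin along y, 24 mm above it; 126 mm above the tub's underside when that end is home, 8 to 10 mm more when only resting
- lid_pad_b (a point): the same at the lid's -y end
- waste_box: grey open waste box, fixed, outside 170 mm (x) x 200 mm (y) x 95 mm high, walls and floor 4 mm; origin: centre of its underside, z up
- foam_corner: rigid white foam packing offcut, 64 (x) x 40 (y) x 48 mm high, 20-45 g, flat on the worktop at the start; origin: centre of its underside, z up; its sides and ends are flat, grip across y (40 mm) or x (64 mm); L-shaped: full height for x from -32 to +4 mm, 34 mm high for the rest. May be absent (None)
- foam_cradle: rigid white foam packing offcut, 64 (x) x 40 (y) x 48 mm high, 20-45 g, flat on the worktop at the start; origin: centre of its underside, z up; its sides and ends are flat, grip across y (40 mm) or x (64 mm); U-shaped: full height for 18 mm at each end, 34 mm high in the middle 28 mm. May be absent (None)
- foam_step: rigid white foam packing offcut, 64 (x) x 40 (y) x 48 mm high, 20-45 g, flat on the worktop at the start; origin: centre of its underside, z up; its sides and ends are flat, grip across y (40 mm) or x (64 mm); stepped: 34 mm high slab with a full-height middle, x from -20 to +20 mm. May be absent (None)
- dropper_a: amber glass dropper bottle, 38 mm across and 108 mm high, 65 g, standing on the worktop; origin: centre of its underside, z up. Round body up to 66 mm, above that a straight black cap and teat to grip, 24 mm across, 66 to 108 mm up. May be absent (None)
- dropper_b: amber glass dropper bottle, 38 mm across and 108 mm high, 65 g, standing on the worktop; origin: centre of its underside, z up. Round body up to 66 mm, above that a straight black cap and teat to grip, 24 mm across, 66 to 108 mm up. May be absent (None)
- dropper_c: amber glass dropper bottle, 38 mm across and 108 mm high, 65 g, standing on the worktop; origin: centre of its underside, z up. Round body up to 66 mm, above that a straight black cap and teat to grip, 24 mm across, 66 to 108 mm up. May be absent (None)
- milky_beaker: plastic beaker with milky contents, 89 mm across, 108 mm high; a bystander behind or beside the work, to be left alone; origin: centre of its underside
- sample_bottle: clear glass sample bottle, 56 mm across, 112 mm high; a bystander behind or beside the work, to be left alone; origin: centre of its underside
Not all that is in view belongs to the job. What is shaped like the foam_cradle but brown or orange is not meant.

How it is judged (in metres and radians):
On the way, in this order (a step that is already met when the one before it is completed fails the run):
1. every dropper bottle stands upright in the tub (x of dropper_a in the frame of tub between -0.04 and 0.04 m and y of dropper_a in the frame of tub between -0.088 and 0.088 m and z of each of dropper_a, dropper_b, dropper_c in the frame of tub below 0.02 m and angle between each of dropper_a, dropper_b, dropper_c's own z axis and vertical below 0.25 rad and x of dropper_b in the frame of tub between -0.04 and 0.04 m and y of dropper_b in the frame of tub between -0.088 and 0.088 m and x of dropper_c in the frame of tub between -0.04 and 0.04 m and y of dropper_c in the frame of tub between -0.088 and 0.088 m), for 0.3 s.
2. the lid is snapped home on the tub at both ends (z of each of lid_pad_a, lid_pad_b in the frame of tub below 0.1285 m and horizontal distance between lid and tub below 0.007 m and angle between the y axis of lid and the y axis of tub, either way round below 0.06 rad and angle between lid's own z axis and vertical below 0.04 rad and z of lid in the frame of tub above 0.098 m), for 0.3 s.
At the end, for the whole second after the job is handed in: Each dropper bottle stands on the tub's floor (tilt < 0.25 rad); both lid pads within 2.5 mm of home height, lid centred within 7 mm and aligned within 0.06 rad; each foam piece lies inside the waste box, origin under 75 mm above its underside; all at rest (all of step 1 and all of step 2 and x of foam_corner in the frame of waste_box between -0.084 and 0.084 m and y of foam_corner in the frame of waste_box between -0.099 and 0.099 m and z of each of foam_corner, foam_cradle, foam_step in the frame of waste_box below 0.075 m and linear speed of each of foam_corner, foam_cradle, foam_step, lid below 0.03 m/s and x of foam_cradle in the frame of waste_box between -0.084 and 0.084 m and y of foam_cradle in the frame of waste_box between -0.099 and 0.099 m and x of foam_step in the frame of waste_box between -0.084 and 0.084 m and y of foam_step in the frame of waste_box between -0.099 and 0.099 m); the robot touches nothing.
It fails at once if a dropper bottle is squeezed with more than 15 N (both fingers' contact forces together over 40 N) (contact force between the fingers and dropper_a above 40 N or contact force between the fingers and dropper_b above 40 N or contact force between the fingers and dropper_c above 40 N).
It fails at once if a bystander (beaker, sample bottle) is moved by more than 30 mm (distance of any of milky_beaker, sample_bottle from where it was at the start of the episode above 0.03 m).
Of dropper_a, dropper_b, dropper_c only 2 to 3 are there at a start; the rules pass over those that are not, and their reading is None.
Of foam_corner, foam_cradle, foam_step only 2 to 3 are there at a start; the rules pass over those that are not, and their reading is None.
At some moment in a run one of foam_corner, foam_cradle, foam_step, lid may be knocked a few centimetres aside while the robot is not near it.
It also fails if it takes over 210 s, if anything falls off the work surface, if the arm or the gripper's body presses on something with over 40 N, if the wrist force passes 120 N, or if a joint passes its speed limit or range.

ROBOT

A 6-joint arm with a two-finger parallel gripper is mounted at the origin on a cart in front of the work surface, level with it; the furniture and walls round the work are solid. World frame = base frame: x ahead of the robot, y to its left, z up, the work surface at z = 0. Lengths are in mm, angles in rad, forces in N, time in s.
With the tool pointing down it reaches from about 275 to 1000 mm from the base axis. Payload 8.4 kg.
Tool frame: the origin (TCP) lies on the centre line of the jaws, within the pads' length; the fingertips stand 17 mm ahead of it and the grasp point (between the pads) lies 2 mm behind it; z points along the fingers, y is the line along which they close (so a half turn about z gives the same grasp; the last joint's range is limited). The gripper opens to 85 mm and grips with 20 to 120 N. Pads are 22 mm wide; open, the fingers measure 114 mm over their backs; the gripper's body (76 mm by 85 mm) begins 54 mm behind the grasp point. The pads swing forward as they close: fully open they stand 13 mm farther back than shut.
Start: joints at [-1.299, 0.353, 1.633, -0, 1.155, -0.002], TCP at [168.993, -601.722, 248.281] pointing down, gripper open.
Joint ranges: [-2.63, 2.63], [-0.92, 2.1], [0.06, 2.66], [-1.3, 4.44], [0, 2.69], [-3.02, 3.02]. Speed limits (rad/s): [2.22, 2.22, 2.79, 3.14, 3.14, 3.14].

INTERFACE

Orientations are given as [roll, pitch, yaw] about the fixed x, y, z axes, in that order (R = Rz(yaw) Ry(pitch) Rx(roll)).
In Python, from rig import r, eyes gives the robot as it stands. The module is installed in compiled form; this text tells all that it offers.
- The arm moves only by the shell command python3 -m inch 'ROWS' [FORCE]. ROWS is JSON, a list of rows, each a list of 7 numbers: the shift along the tool's x, y, z in m, then the turn, a rotation vector about the tool's x, y, z in degrees, then the closure, from -1 (fully open) to 1 (shut). In form: [[x, y, z, rx, ry, rz, gripper], ...]. A call has 1 to 8 rows; each row shifts and turns the commanded pose from where the row before left it, along the tool's axes as they then stand; what a row does not reach is not made up. A row lasts 1/10 s, in which the tool goes at most 50 mm and 8.59 degrees, less where a joint would pass 70% of its speed; a pose out of reach is approached as far as the arm can. A call with a gripper value outside its range is refused whole. The fingers move at their own pace and stop on an object; FORCE is the grip in N (left out, the last holds). Time passes only in rows, so rows that do not move let the fingers close. It gives the time, the measured TCP pose, the force, the opening and the grip force at its end, in the units of the state.
- r.sense(): the state, without advancing time (a new reading comes with each control period).
- eyes.grab_frame(name): name is "scene" or "top"; returns a dict with "img" (420x560x3 uint8, blue, green, red), "fx", "fy", "cx", "cy" (pixels), "D" ([k1, k2, p1, p2, k3] as OpenCV has them; the pictures are not rectified), "R" (3x3) and "t" (3): a world point X has camera coordinates R X + t. Camera axes: x right, y down, z forward; pixel columns grow to the right and rows downward; lengths in mm; the calibration is good to about 2 mm. A picture is of the moment at which its call begins. There is no depth.
- r.sign_off(): hands the job in; it is judged then, once.
The state is a dict: "clock": time; "qpos": joint angles; "qvel": joint speeds; "joint_efforts": joint torques, N m; "eef_pos": TCP position; "tcp_rot": TCP orientation; "contact_force": force on the tool from outside, world axes, zero at the start; "wrist_torque": the same for the moment, N m; "opening": opening from 0.0 (shut) to 1.0 (fully open); "grasp_force": force on a finger pad.
Only numpy, scipy, OpenCV 4.12 (cv2) and the standard library are available. Lean on these libraries where they do the work, as an engineer would, in place of code of your own. Each camera call takes 0.05 s, during which the arm holds its last target. There are 200 camera calls.

## Working session

There is one attempt and no reset: what is moved stays moved. The work goes in short steps, Python scripts to look and compute and a shell command to move; the robot and the scene stay as the last step left them, time stands still between calls to the robot, and variables do not carry over. Pictures are saved under pics/ and viewed, at most 14 in all, crops included, and the job is handed in when it is done.

```bash
mkdir -p pics; cat > h.py <<'E'
import numpy as np, cv2
from rig import r, eyes
def grab(n,save=None):
    f=eyes.grab_frame(n)
    if save: cv2.imwrite('pics/'+save,f['img'])
    return f
def K(f): return np.array([[f['fx'],0,f['cx']],[0,f['fy'],f['cy']],[0,0,1.]])
def onz(f,px,z):
    px=np.array(px,float).reshape(-1,1,2)
    n=cv2.undistortPoints(px,K(f),np.array(f['D'],float)).reshape(-1,2)
    R=np.array(f['R']);t=np.array(f['t'])
    c=-R.T@t; d=np.c_[n,np.ones(len(n))]@R
    return c+d*((z-c[2])/d[:,2])[:,None]
def proj(f,X):
    return cv2.projectPoints(np.array(X,float).reshape(-1,1,3),cv2.Rodrigues(np.array(f['R'],float))[0],np.array(f['t'],float),K(f),np.array(f['D'],float))[0].reshape(-1,2)
E
python3 - <<'E'
from h import *
for n in('scene','top'):
    f=grab(n,n+'0.png'); print(n,-np.array(f['R']).T@np.array(f['t']),f['fx'])
print(r.sense())
E
```

```text
scene [762.72175013 406.40887211 657.09129545] 406.70989027709055
top [ 469.2619839  -152.508108   1023.46705546] 426.5980560965039
{'clock': 0.1, 'qpos': array([-1.29939729e+00,  3.53607838e-01,  1.63404283e+00, -3.05546922e-05,
        1.15518772e+00, -2.35727870e-03]), 'qvel': array([ 0.00091319,  0.00090578, -0.00253996, -0.00054619, -0.00114102,
       -0.00145568]), 'joint_efforts': array([ 8.28985558e-04, -6.06355548e+01, -3.42821538e+01,  4.24030236e-05,
        4.06712774e-03, -2.18711091e-05]), 'eef_pos': array([ 168.87997654, -601.34219524,  247.62590109]), 'tcp_rot': array([-3.14034686e+00,  2.50015897e-05,  2.73768685e-01]), 'contact_force': array([-0.69803652,  0.1044425 , -0.06378167]), 'wrist_torque': array([ 0.02402896, -0.01634128,  0.00140788]), 'grasp_force': 0.0, 'opening': 1.0013188742607089}
```

View pics/scene0.png

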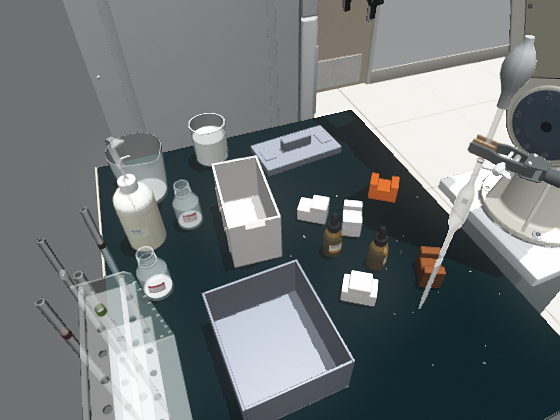

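View pics/top0.png

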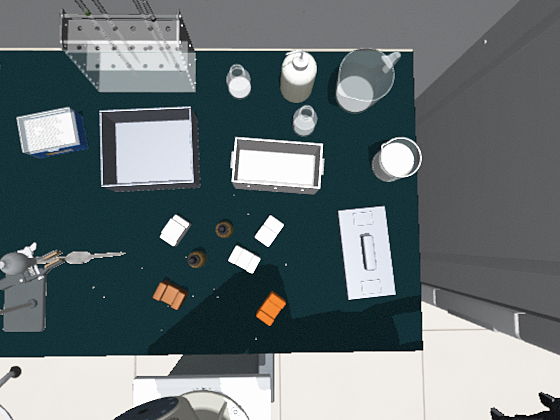

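The top view shows two droppers, caps at about (224,228) and (196,259). The white foam pieces are at (174,229), (269,230) and (244,259). The orange and brown pieces at (170,295) and (271,309) are decoys. The tub is at (278,165), the waste box at (150,148) and the lid at (367,252). The beaker (397,158) and the clear bottles stay where they are.

```bash
python3 - <<'E'
from h import *
f=grab('top'); s=grab('scene'); im=f['img']
a=cv2.resize(im[200:320,140:300],None,fx=5,fy=5,interpolation=cv2.INTER_CUBIC); cv2.imwrite('pics/c1.png',a)
b=cv2.resize(s['img'][165:315,280:450],None,fx=4,fy=4,interpolation=cv2.INTER_CUBIC); cv2.imwrite('pics/c2.png',b)
def blobs(m,amin):
    n,l,st,c=cv2.connectedComponentsWithStats(m.astype(np.uint8))
    for i in range(1,n):
        if st[i,4]>amin: yield i,l==i,st[i],c[i]
hsv=cv2.cvtColor(im,cv2.COLOR_BGR2HSV)
m=(hsv[...,2]>150)&(hsv[...,1]<60)
for i,mm,st,c in blobs(m,120):
    ct=max(cv2.findContours(mm.astype(np.uint8),0,1)[0],key=cv2.contourArea)
    R=cv2.minAreaRect(ct); bx=cv2.boxPoints(R)
    print(st,c.round(1)); 
    if 140<c[0]<420 and c[1]>100: 
        for z in (41,): print('  box px',bx.round(1).tolist(),'\n  @z',z,onz(f,bx,z)[:,:2].round(1).tolist(), onz(f,[R[0]],z)[0,:2].round(1))
E
```

```text
[  64   20  132   72 5181] [139.3  63.8]
[  0  48  62   3 153] [33.6 48.8]
[ 194   48  164   38 1327] [288.9  61.8]
[376  49  37  24 288] [391.3  56.7]
[229  65  22  33 470] [238.8  83.7]
[ 337   76   38   36 1039] [354.4  93.4]
[294 105  22  30 411] [304.1 121.9]
  box px [[294.0, 134.0], [294.0, 105.0], [315.0, 105.0], [315.0, 134.0]] 
  @z 41 [[715.5, -219.7], [784.9, -220.5], [784.8, -270.1], [715.3, -269.0]] [ 750.1 -244.8]
[  16  107   63   47 2205] [ 47.4 130.5]
[ 99 106  92   6 158] [144.3 108.8]
  box px [[99.0, 109.9000015258789], [190.0, 106.0], [190.0, 107.69999694824219], [99.0, 111.69999694824219]] 
  @z 41 [[773.8, 234.0], [782.9, 23.4], [778.8, 23.2], [769.7, 233.7]] [776.3 128.9]
[  99  109   95   78 4953] [152.3 152. ]
  box px [[97.80000305175781, 113.0999984741211], [190.39999389648438, 108.9000015258789], [193.6999969482422, 182.39999389648438], [101.0, 186.5]] 
  @z 41 [[766.4, 236.6], [775.8, 22.3], [602.7, 13.7], [594.4, 225.4]] [684.2 124.8]
[ 230  137   95   52 3095] [276.2 166.1]
  box px [[228.8000030517578, 181.6999969482422], [232.1999969482422, 136.1000
[... 1206 characters left out ...]
267.79998779296875, 247.10000610351562]] 
  @z 41 [[476.1, -123.7], [527.6, -161.7], [503.4, -194.4], [452.1, -156.2]] [ 489.7 -159. ]
[ 17 242  19  16 131] [ 28.1 250.2]
[228 246  33  28 506] [244.  259.1]
  box px [[227.1999969482422, 260.0], [236.0, 244.1999969482422], [260.79998779296875, 258.0], [252.0, 273.79998779296875]] 
  @z 41 [[423.7, -63.4], [459.5, -83.5], [427.5, -140.0], [391.9, -119.8]] [ 425.6 -101.6]
[ 37 252  88  12 441] [ 80.4 257.2]
[  0 256  17  18 184] [  8.3 265.3]
[    0   301   560   119 35567] [306.9 381. ]
  box px [[0.0, 419.0], [0.0, 301.0], [559.0, 301.0], [559.0, 419.0]] 
  @z 41 [[82.6, 433.7], [338.0, 443.6], [321.4, -828.3], [57.9, -812.5]] [ 199.  -180.6]
```

View pics/c1.png

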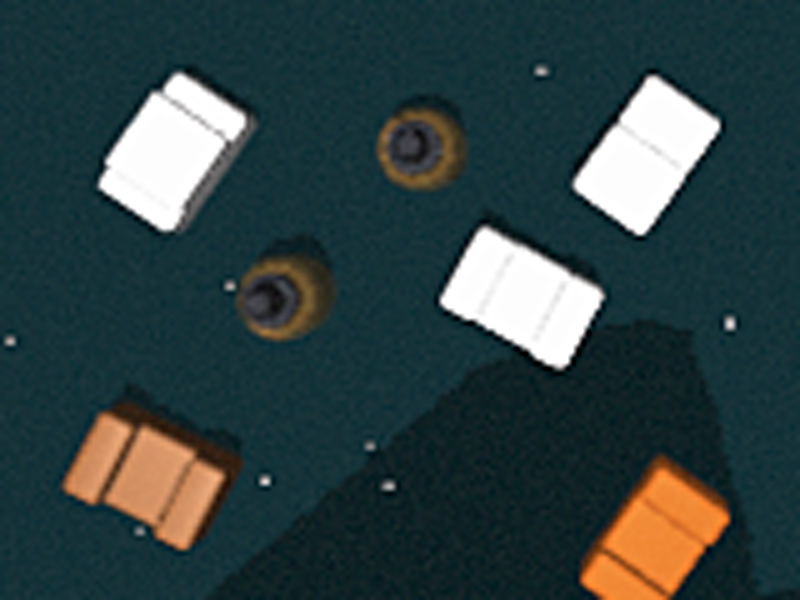

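View pics/c2.png

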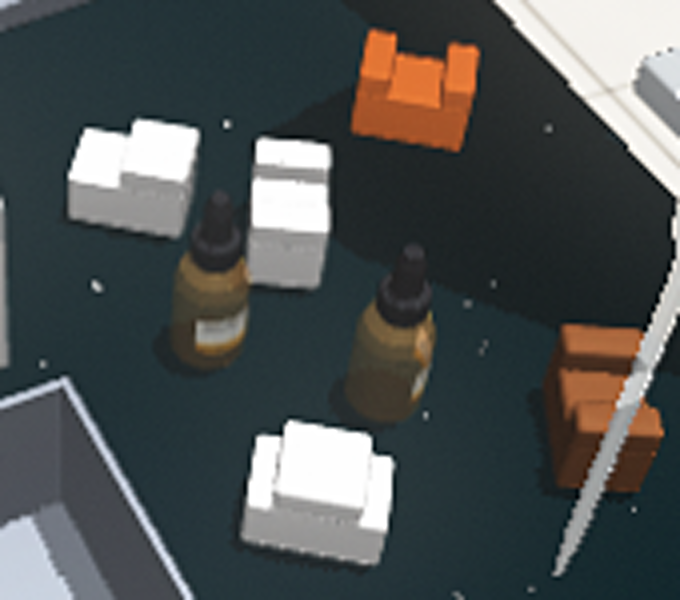

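The crops show step foam at (174,229), corner foam at (269,230) and cradle foam at (244,259), all white. There are two amber droppers with black teats, and the two orange/brown pieces are decoys. Next I'll measure the rims, the lid and the droppers.

```bash
python3 - <<'E'
from h import *
f=grab('top'); im=f['img']
a=cv2.resize(im[128:203,222:334],None,fx=7,fy=7,interpolation=cv2.INTER_CUBIC)[:,:784]
cv2.imwrite('pics/tub.png',a)
b=cv2.rotate(im[198:308,330:402],cv2.ROTATE_90_COUNTERCLOCKWISE)
cv2.imwrite('pics/lid.png',cv2.resize(b,None,fx=7,fy=7,interpolation=cv2.INTER_CUBIC))
P=lambda p,z:print(np.array(p).tolist(),z,onz(f,p,z)[:,:2].round(1).tolist())
P([[222,228.6],[192.4,260.4]],108); P([[224.2,229.6],[197,259.4]],55)
P([[340,208],[384.5,206],[394,293],[348.1,299.7]],21)
s=grab('scene')
hsv=cv2.cvtColor(im,cv2.COLOR_BGR2HSV)
E
```

```text
[[222.0, 228.6], [192.4, 260.4]] 108 [[493.7, -58.4], [426.8, 4.2]]
[[224.2, 229.6], [197.0, 259.4]] 55 [[492.8, -57.9], [426.5, 3.0]]
[[340.0, 208.0], [384.5, 206.0], [394.0, 293.0], [348.1, 299.7]] 21 [[542.3, -327.8], [546.2, -434.0], [342.0, -450.5], [328.0, -342.3]]
```

View pics/tub.png

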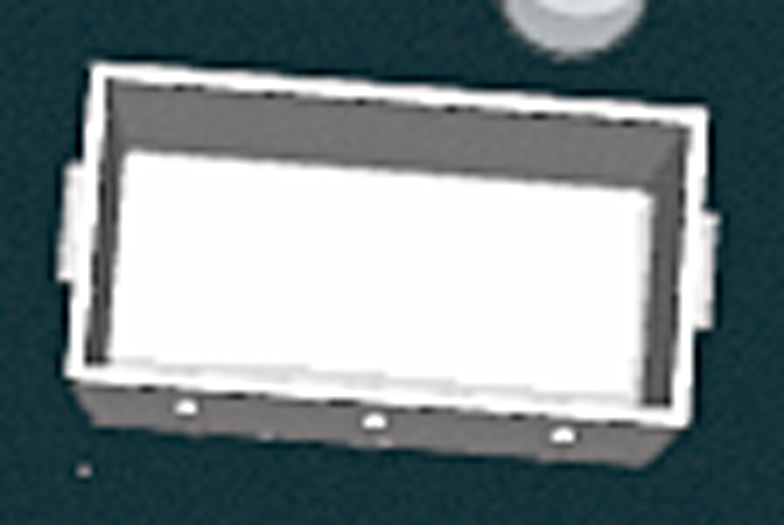

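View pics/lid.png

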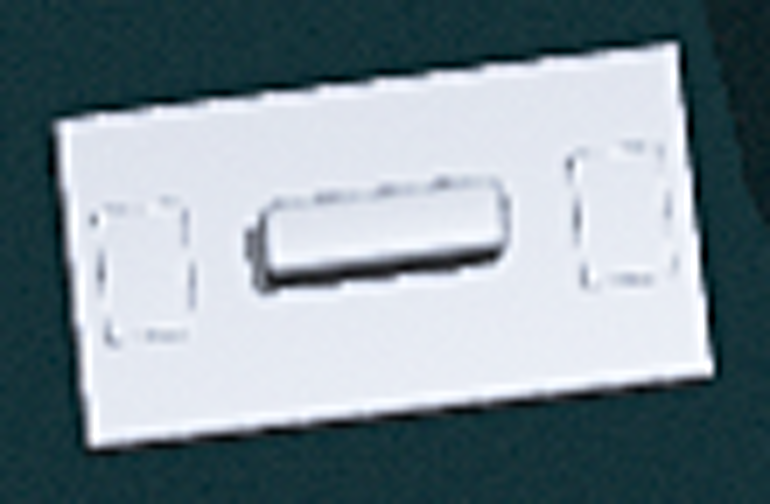

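The tub crop shows the rim's outer corners at (90,63), (708,108), (690,428) and (66,379). The rotated lid crop shows corners at (55,120), (680,42), (714,375) and (90,448), with the bar in the middle.

```bash
python3 - <<'E'
from h import *
f=grab('top'); im=f['img']; s=grab('scene')
def rect(P):
    c=P[:,:2].mean(0); e=(P[1]-P[0]+P[2]-P[3])[:2]/2; g=(P[3]-P[0]+P[2]-P[1])[:2]/2
    print('c',c.round(1),'len',np.hypot(*e).round(1),np.hypot(*g).round(1),'ang',np.degrees(np.arctan2(e[1],e[0])).round(2),np.degrees(np.arctan2(g[1],g[0])).round(2))
    return c
q=lambda a:(np.array(a)+.5)/7-.5
rect(onz(f,q([[90,63],[708,108],[690,428],[66,379]])+[222,128],118))
def lp(a):
    a=q(a); return np.c_[330+71-a[:,1],198+a[:,0]]
rect(onz(f,lp([[55,120],[680,42],[714,375],[90,448]]),21))
rect(onz(f,lp([[270,207],[503,178],[508,240],[270,275]]),51))
# waste rim, scene outline check
rect(onz(f,[[100,108.5],[191,107],[199,187],[102,191]],95))
b=np.hstack([cv2.resize(im[98:200,92:206],None,fx=4,fy=4,interpolation=cv2.INTER_CUBIC),cv2.resize(s['img'][150:252,205:290],None,fx=4,fy=4,interpolation=cv2.INTER_CUBIC)]);cv2.imwrite('pics/wb.png',b)
E
```

```text
c [ 634.3 -177.4] len 191.0 98.8 ang -94.65 175.72
c [ 437.6 -387.6] len 209.9 112.4 ang -174.47 95.31
c [ 436.8 -387.5] len 76.9 21.3 ang -173.64 91.58
c [671.6 104.3] len 204.3 180.9 ang -88.53 -175.77
```

View pics/wb.png

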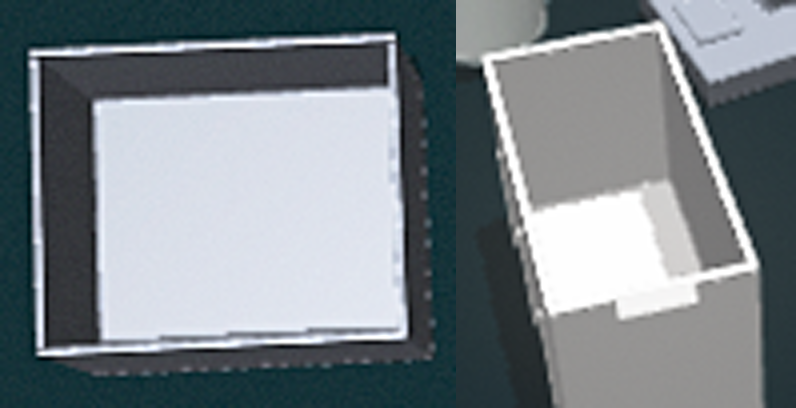

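Tub centre is at (634,-177) with yaw -4.5°. Lid centre is at (437,-387.5) with its long axis at 5.4°. The waste box centre is about (672,110). I'll start with the corner foam.

```bash
cat > d.py <<'E'
import sys,numpy as np
from rig import r
from scipy.spatial.transform import Rotation as Ro
def main(x,y,z,yaw):
    s=r.sense(); Rc=Ro.from_euler('xyz',s['tcp_rot']); Rt=Ro.from_euler('xyz',[180,0,yaw],degrees=True)
    print('rotvec deg',np.degrees((Rc.inv()*Rt).as_rotvec()).round(1),'then shift m (after turn)',((Rt.inv().apply(np.array([x,y,z])-s['eef_pos']))/1000).round(4),'clock',round(s['clock'],1),'q6',s['qpos'][5].round(2))
main(*map(float,sys.argv[1:5]))
E
python3 -m inch '[[0,0,0,0,0,7.4,-1],[0,0,0,0,0,7.4,-1],[0,0,0,0,0,7.4,-1],[0,0,0,0,0,7.4,-1],[0,0,0,0,0,7.4,-1],[0,0,0,0,0,7.4,-1],[0,0,0,0,0,7.4,-1],[0,0,0,0,0,0,-1]]' 40
python3 d.py 490 -159 180 -36.4
```

```text
clock: 1.2
eef_pos: [169.0, -601.7, 248.3]
tcp_rot: [-3.142, 0.0, -0.632]
contact_force: [-0.4, -0.3, -0.8]
opening: 1.0
grasp_force: 0.0
rotvec deg [-0.   0.   0.2] then shift m (after turn) [-0.0043 -0.5468  0.0683] clock 1.2 q6 0.9
```

```bash
python3 -m inch '[[0,-0.045,0,0,0,0,-1],[0,-0.045,0.01,0,0,0,-1],[0,-0.045,0.01,0,0,0,-1],[0,-0.045,0.01,0,0,0,-1],[0,-0.045,0.01,0,0,0,-1],[0,-0.045,0.01,0,0,0,-1],[0,-0.045,0.01,0,0,0,-1],[0,-0.045,0.01,0,0,0,-1]]'
python3 -m inch '[[0,-0.045,0,0,0,0,-1],[0,-0.045,0,0,0,0,-1],[-0.004,-0.045,0,0,0,0,-1],[0,-0.04,0,0,0,0,-1],[0,0,0,0,0,0,-1],[0,0,0,0,0,0,-1]]'
python3 d.py 490 -159 30 -36.4
```

```text
clock: 2.0
eef_pos: [382.1, -309.4, 178.2]
tcp_rot: [3.142, -0.001, -0.626]
contact_force: [0.5, -0.6, 0.5]
opening: 0.998
grasp_force: 0.0
clock: 2.6
eef_pos: [481.3, -166.5, 178.3]
tcp_rot: [3.141, 0.0, -0.625]
contact_force: [-0.9, 0.2, -1.2]
opening: 0.998
grasp_force: 0.0
rotvec deg [0.  0.  0.6] then shift m (after turn) [ 0.0025 -0.0112  0.1483] clock 2.6 q6 1.86
```

```bash
python3 -m inch '[[0.002,-0.011,0.03,0,0,0,-1],[0,0,0.04,0,0,0,-1],[0,0,0.04,0,0,0,-1],[0,0,0.038,0,0,0,-1],[0,0,0,0,0,0,-1],[0,0,0,0,0,0,1],[0,0,0,0,0,0,1],[0,0,0,0,0,0,1]]' 40
python3 -m inch '[[0,0,0,0,0,0,1],[0,0,0,0,0,0,1],[0,0,0,0,0,0,1],[0,0,0,0,0,0,1],[0,0,0,0,0,0,1]]'
python3 -m inch '[[0,0,-0.04,0,0,0,1],[0,0,-0.04,0,0,0,1],[0,0,-0.04,0,0,0,1],[0,0,-0.04,0,0,0,1],[0,0,0,0,0,0,1]]'
python3 d.py 672 160 190 -36.4;python3 d.py 672 160 190 0
```

```text
clock: 3.4
eef_pos: [490.4, -160.2, 32.3]
tcp_rot: [-3.141, -0.003, -0.63]
contact_force: [-0.6, -0.1, 0.2]
opening: 0.514
grasp_force: 0.0
clock: 3.9
eef_pos: [490.5, -160.1, 32.4]
tcp_rot: [-3.141, -0.003, -0.63]
contact_force: [-2.0, -1.6, 8.4]
opening: 0.469
grasp_force: 40.5
clock: 4.4
eef_pos: [492.5, -160.5, 196.9]
tcp_rot: [-3.138, -0.011, -0.63]
contact_force: [0.5, -0.3, -1.2]
opening: 0.463
grasp_force: 40.7
rotvec deg [-0.2 -0.6  0.3] then shift m (after turn) [-0.0457 -0.3645  0.0069] clock 4.4 q6 1.88
rotvec deg [  0.   -0.6 -36.1] then shift m (after turn) [ 0.1795 -0.3205  0.0069] clock 4.4 q6 1.88
```

```bash
python3 -m inch '[[-0.005,-0.04,0,0,0,0,1],[-0.005,-0.04,0,0,0,0,1],[-0.005,-0.04,0,0,0,0,1],[-0.005,-0.04,0,0,0,0,1],[-0.005,-0.04,0,0,0,0,1],[-0.005,-0.04,0,0,0,0,1],[-0.005,-0.04,0,0,0,0,1],[-0.005,-0.04,0,0,0,0,1]]'
python3 -m inch '[[-0.005,-0.04,0,0,0,0,1],[0,0,0,0,0,0,1],[0,0,0,0,0,0,1]]'
python3 d.py 672 160 60 -36.4
```

```text
clock: 5.2
eef_pos: [645.9, 124.3, 190.6]
tcp_rot: [-3.141, -0.0, -0.63]
contact_force: [0.2, -0.1, -0.4]
opening: 0.457
grasp_force: 40.7
clock: 5.5
eef_pos: [664.6, 158.5, 190.1]
tcp_rot: [3.141, 0.0, -0.628]
contact_force: [-0.1, -0.4, -1.0]
opening: 0.461
grasp_force: 40.8
rotvec deg [0.  0.  0.4] then shift m (after turn) [ 0.005  -0.0056  0.1301] clock 5.5 q6 2.43
```

```bash
python3 -m inch '[[0.005,-0.003,0.04,0,0,0,1],[0,0,0.04,0,0,0,1],[0,0,0.04,0,0,0,1],[0,0,0.01,0,0,0,1],[0,0,0,0,0,0,1],[0,0,0,0,0,0,-0.4],[0,0,0,0,0,0,-0.4],[0,0,0,0,0,0,-0.4]]'
python3 -m inch '[[0,0,-0.04,0,0,0,-0.4],[0,0,-0.04,0,0,0,-0.4],[0,0,-0.04,0,0,0,-0.4],[0,0,0,0,0,0,-0.4]]'
python3 d.py 494 59 180 -34; python3 - <<'E'
from h import *
f=grab('top','t1.png');im=f['img']
print(proj(f,[[490,-159,40],[672,160,20]]))
hsv=cv2.cvtColor(im,cv2.COLOR_BGR2HSV); m=((hsv[...,2]>150)&(hsv[...,1]<60)).astype(np.uint8)
m[:205]=0;m[290:]=0
n,l,st,c=cv2.connectedComponentsWithStats(m)
for i in range(1,n):
    if st[i,4]>300:
        R=cv2.minAreaRect(cv2.findContours((l==i).astype(np.uint8),0,1)[0][0]); b=onz(f,cv2.boxPoints(R),41)[:,:2]
        print(st[i],b.mean(0).round(1),b.round(0).tolist())
E
```

```text
clock: 6.3
eef_pos: [672.4, 157.5, 63.0]
tcp_rot: [-3.139, -0.002, -0.631]
contact_force: [-0.2, -0.7, -0.8]
opening: 0.701
grasp_force: 0.0
clock: 6.7
eef_pos: [674.8, 158.5, 188.8]
tcp_rot: [-3.132, -0.008, -0.63]
contact_force: [0.3, 0.4, 0.7]
opening: 0.699
grasp_force: 0.0
rotvec deg [-0.5 -0.5 -2.1] then shift m (after turn) [-0.0942  0.1836  0.0088] clock 6.7 q6 2.43
[[268.87657236 230.57745426]
 [133.12332583 154.79442561]]
[  0 205  13  62 577] [484.5 435.9] [[416.0, 447.0], [553.0, 452.0], [553.0, 425.0], [415.0, 420.0]]
[ 338  206   57   84 3735] [ 444.5 -383. ] [[535.0, -319.0], [547.0, -429.0], [354.0, -446.0], [343.0, -337.0]]
[160 215  29  31 456] [494.4  58.8] [[481.0, 94.0], [532.0, 58.0], [508.0, 24.0], [457.0, 60.0]]
[228 246  33  28 500] [ 425.4 -101.6] [[424.0, -64.0], [459.0, -83.0], [427.0, -140.0], [392.0, -120.0]]
```

```bash
python3 -m inch '[[-0.024,0.045,0,0,0,-2,-1],[-0.024,0.045,0,0,0,0,-1],[-0.024,0.045,0,0,0,0,-1],[-0.023,0.046,0,0,0,0,-1],[0,0,0,0,0,0,-1],[0,0,0,0,0,0,-1]]' 40
python3 d.py 494 59 31 -34
```

```text
clock: 7.35
eef_pos: [493.1, 64.1, 180.5]
tcp_rot: [-3.141, -0.0, -0.596]
contact_force: [-0.1, 0.7, 0.4]
opening: 1.001
grasp_force: 0.0
rotvec deg [-0.  -0.  -0.2] then shift m (after turn) [0.0036 0.0038 0.1495] clock 7.3 q6 2.29
```

```bash
python3 -m inch '[[0.003,0.004,0.03,0,0,0,-1],[0,0,0.04,0,0,0,-1],[0,0,0.04,0,0,0,-1],[0,0,0.038,0,0,0,-1],[0,0,0,0,0,0,-1],[0,0,0,0,0,0,1],[0,0,0,0,0,0,1],[0,0,0,0,0,0,1]]' 40
python3 -m inch '[[0,0,0,0,0,0,1],[0,0,0,0,0,0,1],[0,0,0,0,0,0,1],[0,0,0,0,0,0,1],[0,0,0,0,0,0,1]]'
python3 -m inch '[[0,0,-0.04,0,0,0,1],[0,0,-0.04,0,0,0,1],[0,0,-0.04,0,0,0,1],[0,0,-0.04,0,0,0,1],[0,0,0,0,0,0,1]]'
python3 d.py 672 70 190 -34
```

```text
clock: 8.15
eef_pos: [495.6, 59.8, 34.2]
tcp_rot: [-3.139, -0.003, -0.595]
contact_force: [-0.2, -0.5, -0.1]
opening: 0.516
grasp_force: 0.0
clock: 8.65
eef_pos: [495.6, 59.7, 34.3]
tcp_rot: [-3.139, -0.003, -0.595]
contact_force: [0.2, 1.1, 5.2]
opening: 0.467
grasp_force: 40.5
clock: 9.15
eef_pos: [497.5, 59.9, 198.8]
tcp_rot: [-3.134, -0.009, -0.595]
contact_force: [0.6, 0.3, -0.8]
opening: 0.464
grasp_force: 40.6
rotvec deg [-0.4 -0.5 -0.1] then shift m (after turn) [ 0.139  -0.106   0.0088] clock 9.2 q6 2.28
```

```bash
python3 -m inch '[[0.035,-0.027,0,0,0,0,1],[0.035,-0.027,0,0,0,0,1],[0.035,-0.027,0,0,0,0,1],[0.034,-0.027,0,0,0,0,1],[0,0,0,0,0,0,1],[0,0,0,0,0,0,1]]'
python3 -m inch '[[0,0,0.04,0,0,0,1],[0,0,0.04,0,0,0,1],[0,0,0.04,0,0,0,1],[0,0,0.01,0,0,0,1],[0,0,0,0,0,0,1],[0,0,0,0,0,0,-0.4],[0,0,0,0,0,0,-0.4],[0,0,0,0,0,0,-0.4]]'
python3 -m inch '[[0,0,-0.04,0,0,0,-0.4],[0,0,-0.04,0,0,0,-0.4],[0,0,-0.04,0,0,0,-0.4],[0,0,0,0,0,0,-0.4]]'
python3 d.py 425 -101 190 60.5
```

```text
clock: 9.75
eef_pos: [669.8, 70.9, 191.8]
tcp_rot: [3.141, 0.0, -0.595]
contact_force: [-0.1, 0.2, -0.5]
opening: 0.461
grasp_force: 40.7
clock: 10.55
eef_pos: [670.8, 71.1, 64.4]
tcp_rot: [-3.14, -0.002, -0.595]
contact_force: [0.7, -0.8, 0.1]
opening: 0.698
grasp_force: 0.0
clock: 10.95
eef_pos: [673.4, 71.3, 190.0]
tcp_rot: [-3.134, -0.009, -0.595]
contact_force: [0.8, -0.5, 0.9]
opening: 0.701
grasp_force: 0.0
rotvec deg [  0.1  -0.7 -94.6] then shift m (after turn) [-0.2723 -0.1314 -0.    ] clock 10.9 q6 2.27
```

```bash
python3 -m inch '[[0,0,0,0,0,-7.9,-1],[0,0,0,0,0,-7.9,-1],[0,0,0,0,0,-7.9,-1],[0,0,0,0,0,-7.9,-1],[0,0,0,0,0,-7.9,-1],[0,0,0,0,0,-7.9,-1],[0,0,0,0,0,-7.9,-1],[0,0,0,0,0,-7.9,-1]]'
python3 -m inch '[[0,0,0,0,0,-7.9,-1],[0,0,0,0,0,-7.9,-1],[0,0,0,0,0,-7.9,-1],[0,0,0,0,0,-7.9,-1],[0,0,0,0,0,0,-1]]'
python3 -m inch '[[-0.039,-0.019,0,0,0,0,-1],[-0.039,-0.019,0,0,0,0,-1],[-0.039,-0.019,0,0,0,0,-1],[-0.039,-0.019,0,0,0,0,-1],[-0.039,-0.019,0,0,0,0,-1],[-0.039,-0.019,0,0,0,0,-1],[-0.039,-0.018,0,0,0,0,-1],[0,0,0,0,0,0,-1]]'
python3 d.py 425 -101 31 60.5
python3 - <<'E'
from h import *
f=grab('scene','s1.png');print(proj(f,[[425,-101,40],[672,160,25],[672,75,25]]).round())
E
```

```text
clock: 11.75
eef_pos: [669.7, 70.9, 182.7]
tcp_rot: [3.141, -0.001, 0.513]
contact_force: [-0.7, 0.6, -1.0]
opening: 1.003
grasp_force: 0.0
clock: 12.25
eef_pos: [669.7, 70.9, 182.7]
tcp_rot: [3.141, -0.0, 1.061]
contact_force: [-0.9, -0.6, 0.9]
opening: 0.998
grasp_force: 0.0
clock: 13.05
eef_pos: [416.6, -104.0, 182.2]
tcp_rot: [-3.14, 0.001, 1.052]
contact_force: [0.4, 0.7, -0.5]
opening: 1.001
grasp_force: 0.0
rotvec deg [-0.1  0.1 -0.2] then shift m (after turn) [0.0067 0.0058 0.1512] clock 13.1 q6 0.27
[[352. 213.]
 [288. 373.]
 [270. 327.]]
```

View pics/s1.png

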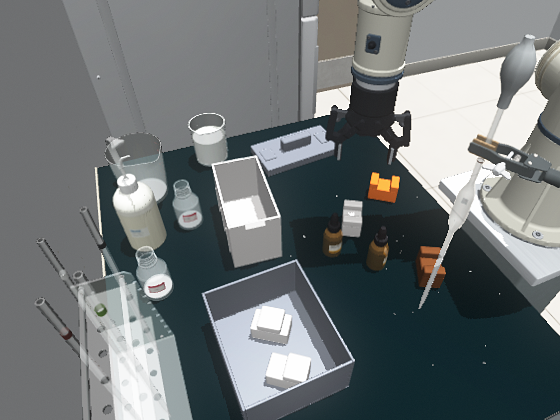

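The scene shows both foam pieces lying in the waste box at (270,325) and (288,370). The cradle is undisturbed at (352,215).

```bash
python3 -m inch '[[0.007,0.006,0.03,0,0,0,-1],[0,0,0.04,0,0,0,-1],[0,0,0.04,0,0,0,-1],[0,0,0.04,0,0,0,-1],[0,0,0,0,0,0,-1],[0,0,0,0,0,0,1],[0,0,0,0,0,0,1],[0,0,0,0,0,0,1]]' 40
python3 -m inch '[[0,0,0,0,0,0,1],[0,0,0,0,0,0,1],[0,0,0,0,0,0,1],[0,0,0,0,0,0,1],[0,0,0,0,0,0,1]]'
python3 -m inch '[[0,0,-0.04,0,0,0,1],[0,0,-0.04,0,0,0,1],[0,0,-0.04,0,0,0,1],[0,0,-0.04,0,0,0,1],[0,0,0,0,0,0,1]]'
python3 d.py 640 115 190 60.5
```

```text
clock: 13.9
eef_pos: [431.2, -99.6, 34.2]
tcp_rot: [3.138, -0.001, 1.059]
contact_force: [-0.7, -0.4, 0.1]
opening: 0.513
grasp_force: 0.2
clock: 14.4
eef_pos: [431.1, -99.6, 34.3]
tcp_rot: [3.138, -0.001, 1.059]
contact_force: [-0.7, 1.9, 10.0]
opening: 0.455
grasp_force: 39.8
clock: 14.9
eef_pos: [432.8, -100.1, 198.6]
tcp_rot: [3.131, -0.003, 1.059]
contact_force: [1.2, -0.2, -0.5]
opening: 0.456
grasp_force: 41.2
rotvec deg [ 0.6 -0.2  0.2] then shift m (after turn) [0.2892 0.0744 0.0086] clock 14.9 q6 0.28
```

```bash
python3 -m inch '[[0.04,0.009,0,0,0,0,1],[0.04,0.009,0,0,0,0,1],[0.04,0.009,0,0,0,0,1],[0.04,0.009,0,0,0,0,1],[0.04,0.009,0,0,0,0,1],[0.04,0.009,0,0,0,0,1],[0.042,0.009,0,0,0,0,1],[0,0,0,0,0,0,1]]'
python3 -m inch '[[0,0,0,0,0,0,1],[0,0,0,0,0,0,1]]'
python3 d.py 628 117 80 60.5
```

```text
clock: 15.7
eef_pos: [625.6, 119.4, 193.1]
tcp_rot: [3.139, -0.003, 1.061]
contact_force: [-0.4, 0.0, 0.9]
opening: 0.458
grasp_force: 41.2
clock: 15.9
eef_pos: [621.6, 115.0, 192.4]
tcp_rot: [-3.141, 0.001, 1.059]
contact_force: [-0.8, 0.3, 0.2]
opening: 0.46
grasp_force: 41.2
rotvec deg [-0.   0.   0.2] then shift m (after turn) [0.0049 0.0046 0.1124] clock 15.9 q6 0.69
```

```bash
python3 -m inch '[[0.005,0.005,0.04,0,0,0,1],[0,0,0.04,0,0,0,1],[0,0,0.03,0,0,0,1],[0,0,0.01,0,0,0,1],[0,0,0,0,0,0,1],[0,0,0,0,0,0,-0.4],[0,0,0,0,0,0,-0.4],[0,0,0,0,0,0,-0.4]]'
python3 -m inch '[[0,0,-0.04,0,0,0,-0.4],[0,0,-0.04,0,0,0,-0.4],[0,0,-0.04,0,0,0,-0.4],[0,0,0,0,0,0,-0.4]]'
python3 d.py 493 -58 190 60.5;python3 - <<'E'
from h import *
f=grab('top');im=f['img']; cv2.imwrite('pics/t2.png',im); print(proj(f,[[493,-58,108],[426.6,3.6,108]]))
hsv=cv2.cvtColor(im,cv2.COLOR_BGR2HSV)
m=((hsv[...,0]>8)&(hsv[...,0]<32)&(hsv[...,1]>90)&(hsv[...,2]>50)&(hsv[...,2]<170)).astype(np.uint8); m[:205]=0;m[280:]=0;m[:,:150]=0;m[:,330:]=0
n,l,st,c=cv2.connectedComponentsWithStats(m)
print(st[st[:,4]>30],c[st[:,4]>30])
E
```

```text
clock: 16.7
eef_pos: [635.4, 115.6, 73.9]
tcp_rot: [3.13, -0.006, 1.058]
contact_force: [22.2, -6.4, -14.7]
opening: 0.701
grasp_force: 11.2
clock: 17.1
eef_pos: [631.8, 117.0, 198.8]
tcp_rot: [3.134, -0.006, 1.058]
contact_force: [-0.6, -0.1, 0.7]
opening: 0.703
grasp_force: 0.0
rotvec deg [ 0.4 -0.3  0.1] then shift m (after turn) [-0.2206 -0.0347  0.0088] clock 17.1 q6 0.69
[[221.81381484 228.91723103]
 [192.688168   260.49003173]]
[[     0      0    560    420 234998]
 [   216    222     16     15     98]
 [   189    252     16     16    103]] [[279.55950689 209.46971464]
 [224.02040816 229.31632653]
 [197.40776699 259.26213592]]
```

```bash
python3 -m inch '[[-0.044,-0.007,0.001,0,0,0,-0.4],[-0.044,-0.007,0,0,0,0,-0.4],[-0.044,-0.007,0,0,0,0,-0.4],[-0.044,-0.007,0,0,0,0,-0.4],[-0.044,-0.007,0,0,0,0,-0.4],[0,0,0,0,0,0,-0.4],[0,0,0,0,0,0,-0.4],[0,0,0,0,0,0,-0.4]]' 20
python3 d.py 493 -58 90 60.5; python3 - <<'E'
from h import *
f=grab('top','t3.png');cv2.imwrite('pics/t3c.png',cv2.resize(f['img'][95:280,90:300],None,fx=3,fy=3))
E
```

```text
clock: 17.95
eef_pos: [491.1, -56.9, 191.0]
tcp_rot: [-3.141, -0.0, 1.059]
contact_force: [0.8, 0.1, -0.7]
opening: 0.7
grasp_force: 0.0
rotvec deg [-0.  -0.   0.2] then shift m (after turn) [-0.      0.0021  0.101 ] clock 17.9 q6 0.39
```

View pics/t3c.png

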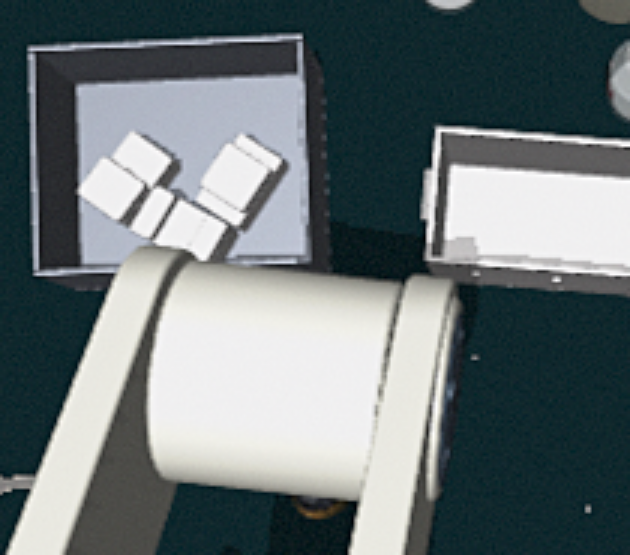

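The top crop shows all three foam pieces in the waste box, at about (125,175), (240,170) and (180,220), lying on its floor. Next is the gentle grip on dropper 1.

```bash
python3 -m inch '[[0,0.002,0.03,0,0,0,-0.2],[0,0,0.03,0,0,0,-0.2],[0,0,0.03,0,0,0,-0.2],[0,0,0.01,0,0,0,-0.2],[0,0,0,0,0,0,-0.2]]' 20
python3 -m inch '[[0,0,0,0,0,0,0.2],[0,0,0,0,0,0,0.3],[0,0,0,0,0,0,0.36],[0,0,0,0,0,0,0.38]]'
python3 -m inch '[[0,0,0,0,0,0,0.40],[0,0,0,0,0,0,0.40]]'
python3 -m inch '[[0,0,0,0,0,0,0.42],[0,0,0,0,0,0,0.42]]'
```

```text
clock: 18.5
eef_pos: [492.2, -57.3, 90.0]
tcp_rot: [-3.139, 0.001, 1.06]
contact_force: [-0.1, 0.6, -0.3]
opening: 0.6
grasp_force: 0.0
clock: 18.9
eef_pos: [493.4, -58.1, 92.1]
tcp_rot: [3.14, -0.001, 1.059]
contact_force: [0.7, -0.6, 0.4]
opening: 0.302
grasp_force: 0.0
clock: 19.1
eef_pos: [492.9, -58.1, 91.5]
tcp_rot: [3.141, -0.0, 1.059]
contact_force: [0.1, 0.4, 0.3]
opening: 0.3
grasp_force: 0.0
clock: 19.3
eef_pos: [492.8, -58.1, 91.3]
tcp_rot: [-3.142, 0.0, 1.059]
contact_force: [-0.3, 0.3, -0.3]
opening: 0.291
grasp_force: 0.1
```

```bash
for i in 1; do python3 -m inch '[[0,0,0,0,0,0,0.43],[0,0,0,0,0,0,0.43]]' | tail -2; python3 -m inch '[[0,0,0,0,0,0,0.44],[0,0,0,0,0,0,0.44]]' | tail -2; python3 -m inch '[[0,0,0,0,0,0,0.45],[0,0,0,0,0,0,0.45]]' | tail -2; python3 -m inch '[[0,0,0,0,0,0,0.46],[0,0,0,0,0,0,0.46]]'; done
```

```text
opening: 0.284
grasp_force: 2.0
opening: 0.28
grasp_force: 9.1
opening: 0.282
grasp_force: 18.1
clock: 20.1
eef_pos: [492.8, -58.0, 91.3]
tcp_rot: [-3.141, 0.0, 1.059]
contact_force: [-2.1, 1.3, 4.4]
opening: 0.278
grasp_force: 19.4
```

```bash
python3 -m inch '[[0,0,0,0,0,0,0.443],[0,0,0,0,0,0,0.443]]' | tail -2; python3 -m inch '[[0,0,-0.01,0,0,0,0.443],[0,0,-0.02,0,0,0,0.443],[0,0,-0.03,0,0,0,0.443],[0,0,-0.03,0,0,0,0.443],[0,0,-0.03,0,0,0,0.443],[0,0,-0.02,0,0,0,0.443],[0,0,-0.01,0,0,0,0.443],[0,0,0,0,0,0,0.443]]'
python3 - <<'E'
import numpy as np
a=np.radians(-4.5)
for y in(45,-45): print(634.3-np.sin(a)*y,-177.4+np.cos(a)*y)
E
python3 d.py 637.8 -132.5 240 60.5
```

```text
opening: 0.283
grasp_force: 18.5
clock: 21.1
eef_pos: [493.7, -58.2, 242.7]
tcp_rot: [3.139, -0.001, 1.059]
contact_force: [-0.1, 0.8, -0.9]
opening: 0.276
grasp_force: 17.8
637.830659307753 -132.53871998200924
630.7693406922469 -222.26128001799077
rotvec deg [ 0.2 -0.1  0.2] then shift m (after turn) [0.0063 0.162  0.0027] clock 21.1 q6 0.39
```

```bash
python3 -m inch '[[0.001,0.015,0,0,0,0,0.443],[0.001,0.025,0,0,0,0,0.443],[0.001,0.03,0,0,0,0,0.443],[0.001,0.03,0,0,0,0,0.443],[0.001,0.03,0,0,0,0,0.443],[0.001,0.02,0,0,0,0,0.443],[0,0.012,0,0,0,0,0.443],[0,0,0,0,0,0,0.443]]'
python3 d.py 637.8 -132.5 98 60.5
```

```text
clock: 21.9
eef_pos: [637.8, -132.9, 239.5]
tcp_rot: [-3.14, 0.001, 1.059]
contact_force: [-0.4, -0.4, -0.4]
opening: 0.278
grasp_force: 17.8
rotvec deg [-0.1  0.   0.2] then shift m (after turn) [ 0.0003 -0.0002  0.1415] clock 21.9 q6 0.3
```

```bash
python3 -m inch '[[0,0,0.015,0,0,0,0.443],[0,0,0.025,0,0,0,0.443],[0,0,0.03,0,0,0,0.443],[0,0,0.03,0,0,0,0.443],[0,0,0.022,0,0,0,0.443],[0,0,0.013,0,0,0,0.443],[0,0,0.005,0,0,0,0.443],[0,0,0,0,0,0,0.443]]'
python3 -m inch '[[0,0,0.001,0,0,0,0.443],[0,0,0,0,0,0,0.40],[0,0,0,0,0,0,0.3],[0,0,0,0,0,0,0],[0,0,0,0,0,0,0],[0,0,0,0,0,0,0]]'
```

```text
clock: 22.7
eef_pos: [636.6, -131.9, 100.9]
tcp_rot: [-3.141, 0.0, 1.059]
contact_force: [-0.2, -0.6, -0.2]
opening: 0.278
grasp_force: 17.8
clock: 23.3
eef_pos: [637.1, -132.2, 100.4]
tcp_rot: [3.141, -0.0, 1.059]
contact_force: [-0.0, -0.2, -0.2]
opening: 0.5
grasp_force: 0.0
```

```bash
python3 -m inch '[[0,0,-0.02,0,0,0,0],[0,0,-0.03,0,0,0,0],[0,0,-0.04,0,0,0,0],[0,0,-0.04,0,0,0,0],[0,0,0,0,0,0,0]]'|head -2; python3 d.py 426.6 3.6 230 60.5; python3 - <<'E'
from h import *
f=grab('scene','s2.png');cv2.imwrite('pics/s2c.png',cv2.resize(f['img'][140:300,190:420],None,fx=3,fy=3))
E
```

```text
clock: 23.8
eef_pos: [640.1, -132.8, 236.6]
rotvec deg [ 0.5 -0.2  0.2] then shift m (after turn) [ 0.0136 -0.253   0.0066] clock 23.8 q6 0.3
```

View pics/s2c.png

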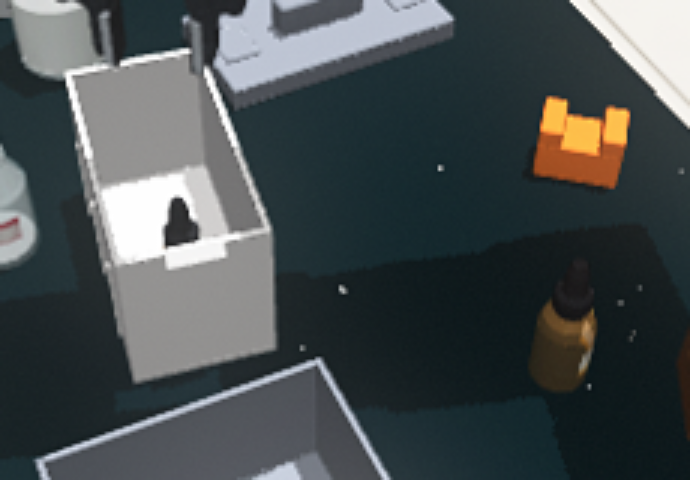

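Dropper 1's teat stands upright in the tub at (178,220) in the crop, and dropper 2 is still on the table at (565,330). I'll fetch dropper 2.

```bash
python3 -m inch '[[0.002,-0.036,0,0,0,0,-0.2],[0.002,-0.036,0,0,0,0,-0.2],[0.002,-0.036,0,0,0,0,-0.2],[0.002,-0.036,0,0,0,0,-0.2],[0.002,-0.036,0,0,0,0,-0.2],[0.002,-0.036,0,0,0,0,-0.2],[0.002,-0.036,0,0,0,0,-0.2],[0,0,0,0,0,0,-0.2]]' |head -2; python3 -m inch '[[0,0,0,0,0,0,-0.2]]'|head -2; python3 d.py 426.6 3.6 91 60.5
```

```text
clock: 24.65
eef_pos: [419.6, 4.9, 228.7]
clock: 24.75
eef_pos: [423.7, 3.7, 229.8]
rotvec deg [-0.   0.   0.3] then shift m (after turn) [0.0013 0.0026 0.1388] clock 24.8 q6 0.52
```

```bash
python3 -m inch '[[0,0,0.03,0,0,0,-0.2],[0,0,0.03,0,0,0,-0.2],[0,0,0.03,0,0,0,-0.2],[0,0,0,0,0,0,-0.2],[0,0,0,0,0,0,-0.2],[0,0,0,0,0,0,-0.2]]'|head -2; python3 d.py 426.6 3.6 91 60.5
```

```text
clock: 25.35
eef_pos: [425.4, 3.2, 141.4]
rotvec deg [ 0.1 -0.   0.2] then shift m (after turn) [0.0009 0.0008 0.0504] clock 25.4 q6 0.52
```

```bash
python3 -m inch '[[0.001,0.001,0.03,0,0,0,-0.2],[0,0,0.018,0,0,0,-0.2],[0,0,0,0,0,0,0.2],[0,0,0,0,0,0,0.3],[0,0,0,0,0,0,0.4],[0,0,0,0,0,0,0.4],[0,0,0,0,0,0,0.42],[0,0,0,0,0,0,0.42]]'; python3 -m inch '[[0,0,0,0,0,0,0.43],[0,0,0,0,0,0,0.43]]' | tail -2; python3 -m inch '[[0,0,0,0,0,0,0.44],[0,0,0,0,0,0,0.44]]'
```

```text
clock: 26.15
eef_pos: [425.8, 3.9, 92.8]
tcp_rot: [3.141, -0.0, 1.059]
contact_force: [0.4, 0.7, -0.3]
opening: 0.288
grasp_force: 0.2
opening: 0.285
grasp_force: 3.5
clock: 26.55
eef_pos: [425.6, 4.0, 92.6]
tcp_rot: [-3.141, -0.0, 1.059]
contact_force: [-2.7, 1.3, 7.3]
opening: 0.285
grasp_force: 9.8
```

```bash
python3 -m inch '[[0,0,0,0,0,0,0.444],[0,0,0,0,0,0,0.444]]' | tail -1; python3 -m inch '[[0,0,-0.01,0,0,0,0.444],[0,0,-0.02,0,0,0,0.444],[0,0,-0.03,0,0,0,0.444],[0,0,-0.03,0,0,0,0.444],[0,0,-0.03,0,0,0,0.444],[0,0,-0.02,0,0,0,0.444],[0,0,-0.01,0,0,0,0.444],[0,0,0,0,0,0,0.444]]'
python3 d.py 630.8 -222.3 242 60.5
```

```text
grasp_force: 12.9
clock: 27.55
eef_pos: [426.2, 3.8, 243.5]
tcp_rot: [3.139, -0.001, 1.059]
contact_force: [-1.1, -0.7, -0.5]
opening: 0.283
grasp_force: 12.2
rotvec deg [ 0.1 -0.1  0.2] then shift m (after turn) [-0.096   0.2894  0.0015] clock 27.6 q6 0.52
```

```bash
python3 -m inch '[[-0.006,0.017,0,0,0,0,0.444],[-0.009,0.028,0,0,0,0,0.444],[-0.012,0.035,0,0,0,0,0.444],[-0.012,0.035,0,0,0,0,0.444],[-0.012,0.035,0,0,0,0,0.444],[-0.012,0.035,0,0,0,0,0.444],[-0.012,0.035,0,0,0,0,0.444],[-0.01,0.03,0,0,0,0,0.444]]'|head -2;  python3 -m inch '[[-0.008,0.026,0,0,0,0,0.444],[-0.003,0.012,0,0,0,0,0.444],[0,0,0,0,0,0,0.444],[0,0,0,0,0,0,0.444]]'
python3 d.py 630.8 -222.3 98.5 60.5
```

```text
clock: 28.35
eef_pos: [602.3, -194.0, 240.1]
clock: 28.75
eef_pos: [628.6, -220.0, 241.1]
tcp_rot: [-3.139, 0.0, 1.059]
contact_force: [-0.0, 1.5, -1.1]
opening: 0.282
grasp_force: 12.2
rotvec deg [-0.1  0.   0.2] then shift m (after turn) [-0.0009  0.003   0.1426] clock 28.8 q6 0.17
```

```bash
python3 -m inch '[[-0.001,0.002,0.015,0,0,0,0.444],[0,0,0.025,0,0,0,0.444],[0,0,0.03,0,0,0,0.444],[0,0,0.03,0,0,0,0.444],[0,0,0.022,0,0,0,0.444],[0,0,0.014,0,0,0,0.444],[0,0,0.006,0,0,0,0.444],[0,0,0.001,0,0,0,0.444]]'
python3 -m inch '[[0,0,0,0,0,0,0.444],[0,0,0,0,0,0,0.40],[0,0,0,0,0,0,0.3],[0,0,0,0,0,0,0],[0,0,0,0,0,0,0],[0,0,0,0,0,0,0]]'
python3 -m inch '[[0,0,-0.02,0,0,0,0],[0,0,-0.03,0,0,0,0],[0,0,-0.04,0,0,0,0],[0,0,-0.04,0,0,0,0],[0,0,0,0,0,0,0]]'|head -2; python3 d.py 437 -387.5 230 95.4
python3 d.py 437 -387.5 230 -84.6
```

```text
clock: 29.55
eef_pos: [630.6, -222.4, 98.8]
tcp_rot: [-3.141, 0.0, 1.06]
contact_force: [-1.5, 0.9, -0.8]
opening: 0.282
grasp_force: 12.3
clock: 30.15
eef_pos: [630.9, -222.8, 99.4]
tcp_rot: [3.141, -0.0, 1.059]
contact_force: [-0.1, -0.1, 0.5]
opening: 0.503
grasp_force: 0.0
clock: 30.65
eef_pos: [633.9, -223.8, 235.8]
rotvec deg [  0.6   0.1 -34.7] then shift m (after turn) [-0.1445 -0.2114  0.0058] clock 30.6 q6 0.17
rotvec deg [ 1.000e-01 -7.000e-01  1.453e+02] then shift m (after turn) [0.1445 0.2114 0.0058] clock 30.6 q6 0.17
```

```bash
python3 d.py 437 -387.5 230 5.4
python3 - <<'E'
from h import *
f=grab('top');im=f['img']
hsv=cv2.cvtColor(im,cv2.COLOR_BGR2HSV); m=((hsv[...,2]>150)&(hsv[...,1]<60)).astype(np.uint8)
m[:190]=0;m[310:]=0;m[:,:325]=0;m[:,425:]=0
n,l,st,c=cv2.connectedComponentsWithStats(m); i=1+np.argmax(st[1:,4])
R=cv2.minAreaRect(max(cv2.findContours((l==i).astype(np.uint8),0,1)[0],key=cv2.contourArea)); print(st[i],c[i],R,onz(f,[R[0]],21))
g=grab('scene','s3.png');cv2.imwrite('pics/s3c.png',np.hstack([cv2.resize(g['img'][100:280,190:350],None,fx=2.5,fy=2.5),cv2.resize(im[120:300,220:380],None,fx=2.5,fy=2.5)]))
E
```

```text
rotvec deg [ 0.5 -0.4 55.3] then shift m (after turn) [-0.2114  0.1445  0.0058] clock 30.6 q6 0.17
[ 330  190   66  110 4777] [363.59995813 250.16767846] ((358.16925048828125, 243.85385131835938), (108.40635681152344, 61.14912033081055), 82.87498474121094) [[ 457.33092706 -368.99873426   21.        ]]
```

View pics/s3c.png

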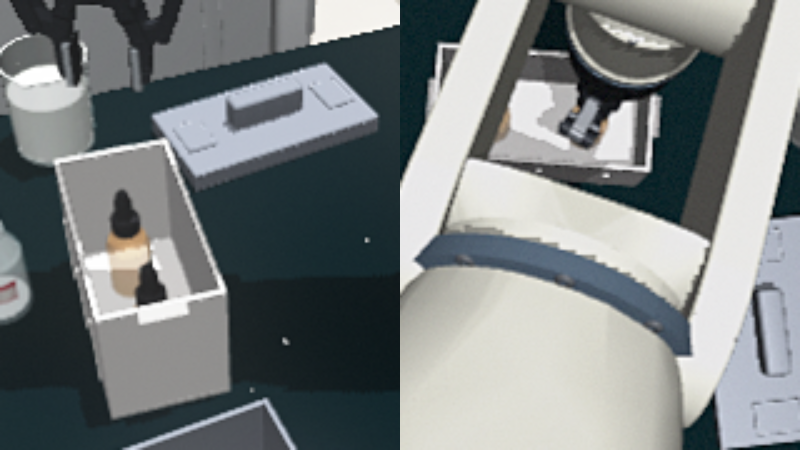

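Both bottles stand upright in the tub, teats at (122,205) and (148,290) in the left half of the crop. Moving to the lid.

```bash
python3 -m inch '[[0,0,0,0,0,7.9,0],[0,0,0,0,0,7.9,0],[0,0,0,0,0,7.9,0],[0,0,0,0,0,7.9,0],[0,0,0,0,0,7.9,0],[0,0,0,0,0,7.9,0],[0,0,0,0,0,7.9,0],[0,0,0,0,0,0,0]]'|head -2
python3 -m inch '[[-0.035,0.024,0.002,0,0,0,0],[-0.035,0.024,0,0,0,0,0],[-0.035,0.024,0,0,0,0,0],[-0.035,0.024,0,0,0,0,0],[-0.035,0.024,0,0,0,0,0],[-0.035,0.024,0,0,0,0,0],[0,0,0,0,0,0,0],[0,0,0,0,0,0,0]]'
python3 d.py 437 -387.5 43 5.4
python3 - <<'E'
from h import *
f=grab('scene'); cv2.imwrite('pics/s4.png',f['img'])
g0=cv2.imread('pics/scene0.png'); d=cv2.absdiff(f['img'],g0).max(2)[155:175,262:340]; print('lid front edge diff',(d>60).mean())
E
```

```text
clock: 31.55
eef_pos: [630.0, -222.4, 227.3]
clock: 32.35
eef_pos: [434.4, -386.1, 226.5]
tcp_rot: [-3.14, 0.001, 0.095]
contact_force: [0.8, -0.4, 0.6]
opening: 0.503
grasp_force: 0.0
rotvec deg [-0.1  0.   0. ] then shift m (after turn) [0.0024 0.0016 0.1835] clock 32.4 q6 0.75
lid front edge diff 0.22243589743589742
```

```bash
python3 - <<'E'
import cv2,numpy as np
from h import *
for n in('scene0','s1','s4'):
    im=cv2.imread(f'pics/{n}.png'); h=cv2.cvtColor(im,cv2.COLOR_BGR2HSV)
    m=((h[...,2]>105)&(h[...,1]<70)).astype(np.uint8)[120:178,248:345]
    k,l,st,c=cv2.connectedComponentsWithStats(m); i=1+np.argmax(st[1:,4]); mm=l==i
    print(n,st[i],'bottom rows per col',[int(np.where(mm[:,x])[0].max()) if mm[:,x].any() else -1 for x in range(5,95,8)],'right',[int(np.where(mm[y])[0].max()) if mm[y].any() else -1 for y in range(5,58,8)],'left',[int(np.where(mm[y])[0].min()) if mm[y].any() else -1 for y in range(5,58,8)])
E
```

```text
scene0 [   0    5   93   53 2273] bottom rows per col [57, 57, 50, 47, 45, 43, 39, 37, 34, 31, 29, -1] right [72, 80, 88, 87, 61, 37, 15] left [69, 42, 16, 4, 0, 0, 0]
s1 [   0    5   87   53 2180] bottom rows per col [57, 57, 50, 47, 45, 43, 39, 37, 34, 31, 29, -1] right [72, 77, 84, 85, 61, 37, 15] left [69, 42, 16, 4, 0, 0, 0]
s4 [   0    5   93   53 2211] bottom rows per col [57, 57, 50, 47, 44, 42, 39, 37, 34, 31, 29, -1] right [72, 80, 88, 87, 61, 36, 15] left [69, 42, 19, 5, 0, 0, 0]
```

```bash
python3 -m inch '[[0.002,0.001,0.04,0,0,0,0],[0,0,0.04,0,0,0,0],[0,0,0.04,0,0,0,0],[0,0,0.04,0,0,0,0],[0,0,0.02,0,0,0,0],[0,0,0,0,0,0,0],[0,0,0,0,0,0,0]]' 70
python3 -m inch '[[0,0,0,0,0,0,0.4],[0,0,0,0,0,0,1],[0,0,0,0,0,0,1],[0,0,0,0,0,0,1],[0,0,0,0,0,0,1],[0,0,0,0,0,0,1]]'
```

```text
clock: 33.1
eef_pos: [438.3, -386.0, 47.3]
tcp_rot: [-3.141, 0.0, 0.096]
contact_force: [0.7, 0.5, 0.8]
opening: 0.503
grasp_force: 0.0
clock: 33.7
eef_pos: [438.7, -387.3, 49.2]
tcp_rot: [3.139, -0.003, 0.094]
contact_force: [0.8, 1.4, 7.0]
opening: 0.266
grasp_force: 69.9
```

```bash
python3 -m inch '[[0,0,-0.02,0,0,0,1],[0,0,-0.03,0,0,0,1],[0,0,-0.04,0,0,0,1],[0,0,-0.04,0,0,0,1],[0,0,-0.03,0,0,0,1],[0,0,0,0,0,0,1]]'
python3 -m inch '[[0,0,-0.01,0,0,-8,1],[0,0,0,0,0,-8,1],[0,0,0,0,0,-8,1],[0,0,0,0,0,-8,1],[0,0,0,0,0,-8,1],[0,0,0,0,0,-8,1],[0,0,0,0,0,-8,1],[0,0,0,0,0,-8,1]]'|head -2
python3 -m inch '[[0,0,0,0,0,-8,1],[0,0,0,0,0,-8,1],[0,0,0,0,0,0,1],[0,0,0,0,0,0,1]]'
python3 d.py 634.3 -177.4 225 85.5
python3 - <<'E'
from h import *
grab('scene','s5.png');grab('top','t5.png')
E
```

```text
clock: 34.3
eef_pos: [439.4, -388.4, 212.8]
tcp_rot: [3.135, -0.006, 0.094]
contact_force: [0.4, -0.1, -1.4]
opening: 0.264
grasp_force: 68.9
clock: 35.1
eef_pos: [437.0, -386.2, 216.6]
clock: 35.5
eef_pos: [437.2, -386.4, 216.9]
tcp_rot: [-3.141, -0.0, 1.486]
contact_force: [0.4, 0.6, -1.8]
opening: 0.27
grasp_force: 68.9
rotvec deg [-0.  -0.  -0.3] then shift m (after turn) [ 0.2238  0.1801 -0.0081] clock 35.5 q6 -0.64
```

```bash
python3 -m inch '[[0.02,0.016,0,0,0,-0.3,1],[0.034,0.027,0,0,0,0,1],[0.034,0.027,0,0,0,0,1],[0.034,0.027,0,0,0,0,1],[0.034,0.027,0,0,0,0,1],[0.034,0.027,0,0,0,0,1],[0.022,0.018,0,0,0,0,1],[0.013,0.011,0,0,0,0,1]]'|head -2
python3 -m inch '[[0,0,0,0,0,0,1],[0,0,0,0,0,0,1],[0,0,0,0,0,0,1]]'
python3 d.py 634.4 -176.4 175 85.5
python3 - <<'E'
from h import *
f=grab('scene','s6.png');g=grab('top','t6.png')
cv2.imwrite('pics/s6c.png',cv2.resize(f['img'][60:270,170:330],None,fx=2.8,fy=2.8,interpolation=cv2.INTER_CUBIC))
E
```

```text
clock: 36.4
eef_pos: [635.3, -173.9, 217.1]
clock: 36.7
eef_pos: [633.0, -177.0, 217.2]
tcp_rot: [-3.141, 0.0, 1.494]
contact_force: [-0.8, 0.2, -2.0]
opening: 0.264
grasp_force: 69.0
rotvec deg [-0.   0.   0.1] then shift m (after turn) [0.0007 0.0013 0.0422] clock 36.7 q6 -0.2
```

View pics/s6c.png

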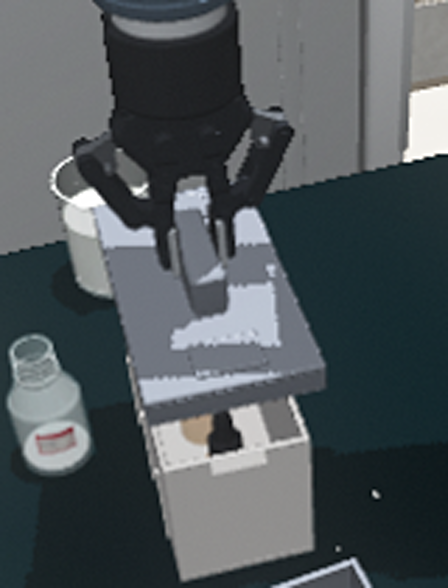

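The lid hangs over the tub. Its near top corners are at about (142,402) and (326,366) in the crop, the far-left one at (97,206), and the tub's near rim corners at (158,470) and (311,440). I'll check the relative offset.

```bash
python3 - <<'E'
from h import *
f=grab('scene'); q=lambda a:(np.array(a)+.5)/2.8-.5+[170,60]
zt=217.2-49.2+21
print('lid', onz(f,q([[142,402],[326,366],[97,206]]),zt).round(1))
print('tub', onz(f,q([[158,470],[311,440]]),118).round(1))
s=r.sense()['eef_pos']; a=np.radians(85.5); y=np.array([np.cos(a),np.sin(a)]); x=np.array([np.sin(a),-np.cos(a)])
for n,c in(('lid',s[:2]),('tub',np.array([634.3,-177.4]))):
    H,W,z=((105,56,zt) if n=='lid' else (95,49,118))
    P=[[*(c+y*H+sx*x*W),z] for sx in(1,-1)]+[[*(c-y*H+x*W),z]]
    print(n,'exp',np.round(P,1).tolist())
# edge refine: near lid edges in top view expected pixel
g=grab('top')
E
```

```text
lid [[ 697.1  -78.5  189. ]
 [ 585.5  -67.4  189. ]
 [ 676.8 -284.9  189. ]]
tub [[693.3 -88.  118. ]
 [593.3 -76.7 118. ]]
lid exp [[697.4, -76.6, 189.0], [585.8, -67.8, 189.0], [680.9, -286.0, 189.0]]
tub exp [[690.6, -86.5, 118.0], [592.9, -78.8, 118.0], [675.7, -276.0, 118.0]]
```

```bash
python3 -m inch '[[0.0005,0.002,0.02,0,0,0,1],[0,0,0.02,0,0,0,1],[0,0,0,0,0,0,1],[0,0,0,0,0,0,1]]'; python3 -m inch '[[0,0,0.005,0,0,0,1],[0,0,0.005,0,0,0,1],[0,0,0,0,0,0,1],[0,0,0,0,0,0,1]]'; python3 d.py 635 -176.6 161 85.5
```

```text
clock: 37.3
eef_pos: [635.7, -175.8, 177.5]
tcp_rot: [-3.141, -0.0, 1.495]
contact_force: [0.2, 1.0, -1.6]
opening: 0.263
grasp_force: 68.9
clock: 37.7
eef_pos: [636.0, -175.5, 167.4]
tcp_rot: [-3.142, 0.0, 1.496]
contact_force: [-0.8, -0.8, -1.6]
opening: 0.267
grasp_force: 68.9
rotvec deg [-0.   0.   0.2] then shift m (after turn) [-0.0012 -0.0009  0.0064] clock 37.7 q6 -0.2
```

```bash
python3 -m inch '[[-0.001,-0.001,0,0,0,0,1],[0,0,0.002,0,0,0,1],[0,0,0,0,0,0,1]]'; python3 -m inch '[[0,0,0.002,0,0,0,1],[0,0,0.001,0,0,0,1],[0,0,0,0,0,0,1]]';python3 -m inch '[[0,0,0.001,0,0,0,1],[0,0,0.001,0,0,0,1],[0,0,0,0,0,0,1]]'
```

```text
clock: 38.0
eef_pos: [634.8, -176.5, 165.1]
tcp_rot: [-3.141, -0.0, 1.495]
contact_force: [0.8, -0.1, -1.3]
opening: 0.263
grasp_force: 68.9
clock: 38.3
eef_pos: [634.8, -176.4, 162.0]
tcp_rot: [-3.141, -0.0, 1.496]
contact_force: [0.9, 0.7, -1.3]
opening: 0.261
grasp_force: 68.9
clock: 38.6
eef_pos: [635.1, -176.5, 160.5]
tcp_rot: [3.141, 0.0, 1.496]
contact_force: [0.5, 0.3, 0.2]
opening: 0.263
grasp_force: 69.3
```

```bash
python3 -m inch '[[0,0,0.001,0,0,0,1],[0,0,0.001,0,0,0,1],[0,0,0,0,0,0,1]]'|sed -n '2,4p'; python3 -m inch '[[0,0,0.001,0,0,0,1],[0,0,0.001,0,0,0,1],[0,0,0,0,0,0,1]]'|sed -n '2,4p';python3 -m inch '[[0,0,0.001,0,0,0,1],[0,0,0.001,0,0,0,1],[0,0,0,0,0,0,1]]'|sed -n '2,4p'
```

```text
eef_pos: [635.6, -176.6, 159.2]
tcp_rot: [3.14, 0.0, 1.495]
contact_force: [-0.5, -0.3, 6.4]
eef_pos: [636.0, -176.7, 157.9]
tcp_rot: [3.139, 0.0, 1.495]
contact_force: [-0.7, 0.6, 10.2]
eef_pos: [636.3, -176.5, 156.0]
tcp_rot: [3.138, 0.0, 1.495]
contact_force: [0.9, 3.1, 8.1]
```

```bash
python3 -m inch '[[0,0,0.001,0,0,0,1],[0,0,0.001,0,0,0,1],[0,0,0,0,0,0,1]]'|sed -n '2,4p'; python3 -m inch '[[0,0,0.001,0,0,0,1],[0,0,0.001,0,0,0,1],[0,0,0,0,0,0,1]]'|sed -n '2,4p';python3 -m inch '[[0,0,0.001,0,0,0,1],[0,0,0.001,0,0,0,1],[0,0,0,0,0,0,1]]'|sed -n '2,4p';python3 -m inch '[[0,0,0.001,0,0,0,1],[0,0,0.001,0,0,0,1],[0,0,0,0,0,0,1]]'|sed -n '2,4p'
```

```text
eef_pos: [634.9, -176.6, 151.6]
tcp_rot: [-3.141, 0.0, 1.495]
contact_force: [1.7, -1.9, -5.8]
eef_pos: [634.7, -176.5, 151.2]
tcp_rot: [-3.141, -0.0, 1.495]
contact_force: [-2.8, -1.3, 7.3]
eef_pos: [634.7, -176.5, 151.1]
tcp_rot: [3.142, -0.0, 1.495]
contact_force: [-9.1, 0.7, 24.1]
eef_pos: [634.8, -176.5, 151.0]
tcp_rot: [3.141, 0.0, 1.495]
contact_force: [-15.5, 3.4, 38.4]
```

It snapped to a hard stop at TCP 151, which matches the home height. Release, retreat and check.

```bash
python3 -m inch '[[0,0,-0.002,0,0,0,1],[0,0,-0.003,0,0,0,0.2],[0,0,0,0,0,0,0],[0,0,0,0,0,0,0],[0,0,0,0,0,0,0]]'; python3 -m inch '[[0,0,-0.03,0,0,0,0],[0,0,-0.04,0,0,0,0],[0,0,-0.04,0,0,0,0],[0,0,-0.03,0,0,0,0],[-0.04,-0.01,0,0,0,0,0],[-0.04,-0.02,0,0,0,0,0],[-0.04,-0.03,0,0,0,0,0],[-0.04,-0.03,0,0,0,0,0]]'
python3 -m inch '[[-0.03,-0.035,0,0,0,0,0],[-0.03,-0.035,0,0,0,0,0],[-0.03,-0.035,0,0,0,0,0],[-0.03,-0.035,0,0,0,0,0],[-0.03,-0.035,0,0,0,0,0],[0,0,0,0,0,0,0]]'|head -2
python3 - <<'E'
from h import *
f=grab('scene','s7.png');g=grab('top','t7.png')
cv2.imwrite('pics/s7c.png',np.hstack([cv2.resize(f['img'][90:270,190:330],None,fx=2.8,fy=2.8,interpolation=cv2.INTER_CUBIC),cv2.resize(g['img'][95:275,90:230],None,fx=2.8,fy=2.8)]))
E
```

```text
clock: 41.2
eef_pos: [634.7, -176.3, 150.7]
tcp_rot: [-3.141, -0.0, 1.496]
contact_force: [0.3, -0.4, -0.4]
opening: 0.5
grasp_force: 0.0
clock: 42.0
eef_pos: [532.1, -330.3, 290.8]
tcp_rot: [-3.141, -0.0, 1.496]
contact_force: [-0.3, -0.5, -0.1]
opening: 0.499
grasp_force: 0.0
clock: 42.6
eef_pos: [343.3, -468.3, 290.9]
```

View pics/s7c.png

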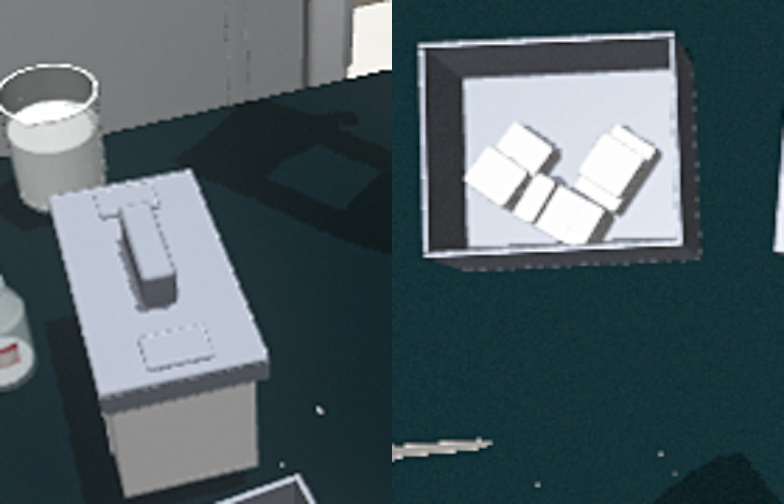

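The crop shows the lid seated flat on the tub, with its near edge at (105,400)–(268,365), and all three foam pieces in the waste box. There's plenty of time, so I'll confirm both ends by pressing each thumb pad with the fingers shut.

```bash
python3 -m inch '[[0.03,0.035,0,0,0,0,1],[0.03,0.035,0,0,0,0,1],[0.03,0.035,0,0,0,0,1],[0.03,0.035,0,0,0,0,1],[0.03,0.035,0,0,0,0,1],[0.03,0.035,0,0,0,0,1],[0.03,0.035,0,0,0,0,1],[0,0.03,0,0,0,0,1]]' 30|head -2; python3 -m inch '[[0,0,0,0,0,0,1],[0,0,0,0,0,0,1]]'; python3 d.py 628 -257 160 85.5
```

```text
clock: 43.5
eef_pos: [640.3, -271.2, 291.0]
clock: 43.7
eef_pos: [637.9, -275.2, 290.4]
tcp_rot: [-3.14, -0.001, 1.498]
contact_force: [0.3, 0.9, -0.6]
opening: -0.002
grasp_force: 0.0
rotvec deg [-0.1 -0.   0.3] then shift m (after turn) [ 0.0174 -0.0113  0.1304] clock 43.7 q6 -0.34
```

```bash
python3 -m inch '[[0.017,-0.011,0.03,0,0,0,1],[0,0,0.04,0,0,0,1],[0,0,0.04,0,0,0,1],[0,0,0.02,0,0,0,1],[0,0,0,0,0,0,1],[0,0,0,0,0,0,1]]'|sed -n '2,4p'; python3 -m inch '[[0,0,0.005,0,0,0,1],[0,0,0.005,0,0,0,1],[0,0,0.003,0,0,0,1],[0,0,0,0,0,0,1]]'|sed -n '2,4p'; python3 -m inch '[[0,0,0.002,0,0,0,1],[0,0,0,0,0,0,1]]'|sed -n '2,4p'
```

```text
eef_pos: [627.3, -259.3, 162.0]
tcp_rot: [-3.142, -0.0, 1.495]
contact_force: [0.7, -0.3, 0.2]
eef_pos: [627.5, -259.1, 148.1]
tcp_rot: [-3.141, -0.0, 1.495]
contact_force: [-0.8, 0.4, 0.5]
eef_pos: [627.6, -259.1, 146.2]
tcp_rot: [-3.141, -0.0, 1.496]
contact_force: [0.4, -0.7, -0.0]
```

```bash
python3 -m inch '[[0,0,0.003,0,0,0,1],[0,0,0,0,0,0,1]]'|sed -n '2,4p'; python3 -m inch '[[0,0,0.001,0,0,0,1],[0,0,0,0,0,0,1]]'|sed -n '2,4p';  python3 -m inch '[[0,0,0.001,0,0,0,1],[0,0,0,0,0,0,1]]'|sed -n '2,4p'; python3 -m inch '[[0,0,0.001,0,0,0,1],[0,0,0,0,0,0,1]]'|sed -n '2,4p'
```

```text
eef_pos: [627.8, -259.1, 143.2]
tcp_rot: [3.141, 0.0, 1.496]
contact_force: [0.2, 0.3, -0.0]
eef_pos: [627.8, -259.2, 143.1]
tcp_rot: [3.141, 0.0, 1.496]
contact_force: [-2.6, -0.1, 6.4]
eef_pos: [627.8, -259.2, 143.0]
tcp_rot: [3.141, 0.0, 1.496]
contact_force: [-4.8, 1.5, 13.8]
eef_pos: [627.9, -259.2, 142.9]
tcp_rot: [3.141, 0.0, 1.496]
contact_force: [-7.5, 2.9, 20.4]
```

Pad b is at exactly 126 mm, so that end is home. Now pad a.

```bash
python3 -m inch '[[0,0,-0.03,0,0,0,1],[0,0,-0.04,0,0,0,1],[0.04,0,0,0,0,0,1],[0.04,0,0,0,0,0,1],[0.04,0,0,0,0,0,1],[0.04,0,0,0,0,0,1],[0,0,0,0,0,0,1],[0,0,0,0,0,0,1]]'|sed -n '2,4p'; python3 d.py 640.6 -97.6 146 85.5
```

```text
eef_pos: [639.7, -98.8, 210.3]
tcp_rot: [-3.141, 0.0, 1.498]
contact_force: [0.2, -0.2, 0.2]
rotvec deg [-0.   0.   0.3] then shift m (after turn) [0.0013 0.0008 0.0643] clock 46.5 q6 -0.08
```

```bash
python3 -m inch '[[0,0,0.03,0,0,0,1],[0,0,0.02,0,0,0,1],[0,0,0.005,0,0,0,1],[0,0,0.005,0,0,0,1],[0,0,0.005,0,0,0,1],[0,0,0,0,0,0,1],[0,0,0,0,0,0,1]]'|sed -n '2,4p'; python3 -m inch '[[0,0,0.002,0,0,0,1],[0,0,0,0,0,0,1]]'|sed -n '2,4p'; python3 -m inch '[[0,0,0.001,0,0,0,1],[0,0,0,0,0,0,1]]'|sed -n '2,4p';  python3 -m inch '[[0,0,0.001,0,0,0,1],[0,0,0,0,0,0,1]]'|sed -n '2,4p'; python3 -m inch '[[0,0,0.001,0,0,0,1],[0,0,0,0,0,0,1]]'|sed -n '2,4p'
```

```text
eef_pos: [640.1, -99.8, 145.9]
tcp_rot: [3.141, 0.0, 1.495]
contact_force: [0.2, 0.6, 0.3]
eef_pos: [639.8, -99.6, 143.4]
tcp_rot: [3.141, 0.0, 1.496]
contact_force: [-0.8, 0.3, -0.2]
eef_pos: [639.9, -99.5, 143.1]
tcp_rot: [3.141, 0.0, 1.496]
contact_force: [-1.8, 0.4, 6.1]
eef_pos: [640.0, -99.5, 143.0]
tcp_rot: [3.141, 0.0, 1.496]
contact_force: [-5.2, 0.1, 13.6]
eef_pos: [640.0, -99.6, 143.0]
tcp_rot: [3.14, 0.0, 1.496]
contact_force: [-7.9, 0.4, 21.7]
```

Both ends are home. Retreat and hand in.

```bash
python3 -m inch '[[0,0,-0.03,0,0,0,1],[0,0,-0.04,0,0,0,1],[0,0,-0.04,0,0,0,1],[0,0,0,0,0,0,1],[0,0,0,0,0,0,1],[0,0,0,0,0,0,1]]'; python3 -c "
from rig import r
print(r.sign_off())"
```

```text
clock: 48.6
eef_pos: [639.0, -99.4, 249.1]
tcp_rot: [-3.14, -0.0, 1.496]
contact_force: [0.5, -0.3, 0.2]
opening: 0.001
grasp_force: 0.0
the job is handed in; nothing more can be done
None
```

The job is handed in, though the sign-off gave no verdict: both dropper bottles are upright in the tub, the lid is snapped home at both ends (checked by pressing each pad), all three foam offcuts are in the waste box, and I never touched the beaker or sample bottle.

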